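# Release the child-safe drawer with its key

### The job

Take the release key out of its wooden stand, push its rod down through the slot in the top of the white drawer box, feel along the slot for the sprung catch hidden flush in the rigid plate below, and press it until the drawer springs open. Push gently (no more than about 20 newtons on the box), then stand the key back in its stand and let go, leaving the drawer out and the bowl, soap bottle and mug undisturbed.

Things in the scene. Friction and masses are not known exactly. Their poses are not given: they have to be found in the camera images.
- box: Fixed white drawer box with a plain steel top 6 mm thick, 180 x 180 x 100 mm high; origin at the centre of its underside, x axis towards its back (the drawer front is on the -x side), y along the slot, z up. Deep under the slot lies a rigid black guard plate (see plate_top) with a sprung catch tab in it (see tab).
- slot (a point): Centre of the slot in the steel top, at the top surface (100 mm above the counter). The slot is 60 mm long along the box's y and 12 mm wide along its x; axes as the box's.
- tab (a joint): How far the hidden catch tab is pressed down: 0 at rest (flush with the plate), 0.010 m at its rigid stop. Its spring pushes back with about 2.5 N at first, 7.5 N at the stop; friction adds 1 to 2 N. At about 7 mm the drawer is let go. The tab rises by itself when the rod leaves. Only a rod clear of the opening's ends (3.5 mm or less from the tab's middle) can press it in fully.
- drawer (a joint): How far the drawer is out, in m: 0 latched shut, 0.045 fully out. When let go, a spring drives it out along the box's -x in about half a second, and holds it there. Its front is a white panel 164 mm wide and 50 mm high with a steel lip that stands out 12 mm.
- drawer_front (a point): Middle of the drawer's front panel, moves with the drawer (33 mm above the counter).
- key: Release key, 50 to 80 g, 115 mm long: a round steel rod, 7 mm diameter, 65 mm long, rounded tip, below a square dark wooden handle 18 x 18 x 50 mm. Origin at the rod's tip, z up the rod: the handle spans z = 65 to 115 mm, faces square to x and y. It starts upright in the stand's hole, the handle's underside resting on the stand's top, so the tip is 3 mm above the counter.
- stand: Fixed wooden block 60 x 60 x 68 mm high with one round upright hole in its top, 13 mm diameter, 67 mm deep, in the middle. Origin at the centre of the underside. It stands to the left or the right of the box.
- bowl: Loose round bowl, 140 mm across, 65 mm high, on the other side of the box; origin at the centre of its underside. To be left alone.
- soap: Loose white soap bottle, 58 mm diameter, 140 mm high, behind the box; origin at the centre of its underside. To be left alone.
- mug: Loose blue mug, 76 mm diameter, 90 mm high, behind the box; origin at the centre of its underside. To be left alone.
- plate_top (a point): Point on the hidden guard plate's upper face right below the slot's middle, 24 mm under the box's top. Along the whole slot the rod meets the rigid plate here and stops hard, save where the black catch tab, 14 mm long along y, lies flush in it and gives way. The tab's middle is anywhere within 22 mm either way of this point along y; it is not measured and looks like the plate, so it must be felt.
Things that resemble listed ones, but are neither listed nor needed, are in the scene too. Of the things that look like the key, take the one that is farthest to the robot's right at the start.

How it is judged:
By the outcome, as a careful person would: the job done as asked, in the order asked, and still so for the second after the job is handed in, with the robot touching nothing.
It also fails if it takes over 69 s, if anything falls off the work surface, if the arm or the gripper's body presses on something with over 40 N, if the wrist force passes 120 N, or if a joint passes its speed limit or range.

### The arm

A 6-joint arm with a two-finger parallel gripper is mounted at the origin on the work surface. World frame = base frame: x ahead of the robot, y to its left, z up, the work surface at z = 0. Lengths are in m, angles in rad, forces in N, time in s.
With the tool pointing down it reaches from about 0.275 to 0.875 m from the base axis. Payload 12.5 kg.
Tool frame: the origin (TCP) lies at the very end of the fingers, on their centre line; the grasp point (between the pads) lies 19 mm behind it; z points along the fingers, y is the line along which they close (so a half turn about z gives the same grasp; the last joint's range is limited). The gripper opens to 85 mm and grips with 20 to 120 N. Pads are 22 mm wide; open, the fingers measure 114 mm over their backs; the gripper's body (76 mm by 85 mm) begins 54 mm behind the grasp point. The pads swing forward as they close: fully open they stand 13 mm farther back than shut.
Start: joints at [1.123, 0.351, 1.652, -0, 1.139, -0.085], TCP at [0.195, 0.514, 0.231] pointing down, gripper open.
Joint ranges: [-2.75, 2.75], [-0.79, 2.1], [0.01, 2.65], [-1.57, 4.71], [0.07, 3.14], [-2.87, 2.87]. Speed limits (rad/s): [2.22, 2.22, 2.79, 3.14, 3.14, 3.14].

### API

Orientations are given as a 3x3 rotation matrix whose columns are the frame's x, y, z axes.
In Python, from bench import manip gives the robot as it stands. Calls block until the motion is done:
- manip.move_ptp(position, orientation): joint-space move of the TCP to a pose.
- manip.move_l(position, attitude=None, max_speed=0.15): straight line of the TCP; attitude=None keeps the orientation; max_speed is the mean speed in m/s.
- manip.move_j(angles): joint-space move.
- manip.set_gripper(opening, effort=None): opening from 0.0 (shut) to 1.0 (fully open); effort is the grip in N (None keeps the last); returns when the fingers have stopped.
- manip.dwell(seconds).
- manip.inverse_kinematics(position, orientation): joint angles nearest the present ones, or None.
- manip.grab_frame(name): name is "side" or "top" or "wrist"; returns (picture, depth): 420x560x3 uint8, red, green, blue; 420x560 float32, m along the optical axis (not along the pixel's ray), 0 where there is no reading.
- manip.get_calibration(name): a dict with "camera_matrix" (3x3 intrinsics, pixels), "k1" (the pictures are not rectified: a ray, as slopes to the right and down, at radius r is drawn at 1 + k1 r^2 times it, then the intrinsics apply), "R" (3x3) and "t" (3): a world point X has camera coordinates R X + t. Camera axes: x right, y down, z forward; pixel columns grow to the right and rows downward; lengths in m; the calibration is good to about 2 mm. A picture is of the moment at which its call begins: read the wrist's pose just before it. get_calibration takes no time and is no camera call; for the wrist camera it gives the pose at the moment of the call.
A pose or a line that the arm cannot do raises manip.Unreachable and nothing moves.
- manip.sign_off(): hands the job in; it is judged then, once.
Trained networks look in the newest picture that a camera, given by its name, has taken for a name from the list of things; names that differ only in an ending like _2 or _b are one class to them, and where a whole thing is asked for, a point or a joint stands for the part that bears it (a point fixed in the world has none). Each returns a list of dicts, best first, with "confidence" (0 to 1); they miss things now and then, are a little off and sometimes report something else, mostly with a low value. They report only what shows in the picture. A call takes as long as a camera call. They do not tell look-alikes from the thing itself.
- manip.look_for(camera, name): "at" ([x, y, z] in m, in world coordinates, good to about 4 mm: the middle of the surface that is visible of it).
Readings, each from a call of its own:
- manip.current_time(): time.
- manip.current_qpos(): joint angles.
- manip.current_joint_vel(): joint speeds.
- manip.current_joint_torque(): joint torques, N m.
- manip.current_ee_pos(): TCP position.
- manip.current_tcp_rot(): TCP orientation.
- manip.current_force(): force on the tool from outside, world axes, zero at the start.
- manip.current_ft_torque(): the same for the moment, N m.
- manip.current_grip_width(): opening from 0.0 (shut) to 1.0 (fully open).
- manip.current_grip_force(): force on a finger pad.
Only numpy, scipy, OpenCV 4.12 (cv2) and the standard library are available. Lean on these libraries where they do the work, as an engineer would, in place of code of your own. Each camera call takes 0.05 s, during which the arm holds its last target. There are 200 camera calls.

## Working session

There is one attempt and no reset: what is moved stays moved. The work goes in short steps, each a Python script; the robot and the scene stay as the last script left them, time stands still between calls to the robot, and variables do not carry over. Pictures are saved under pics/ and viewed, at most 10 in all, crops included, and the job is handed in when it is done.

```bash
mkdir -p pics; ls
python3 - <<'E'
from bench import manip
import cv2,numpy as np
for c in ["top","side"]:
    im,d=manip.grab_frame(c); cv2.imwrite(f"pics/{c}0.png",im[:,:,::-1]); np.savez(f"{c}0.npz",im=im,d=d)
    for n in ["key","stand","box","drawer_front","bowl","soap","mug"]:
        print(c,n,[(np.round(r["at"],3).tolist(),round(r["confidence"],2)) for r in manip.look_for(c,n)])
    K=manip.get_calibration(c); print({k:np.round(v,3).tolist() for k,v in K.items()})
print(manip.current_time())
E
```

```text
pics
top key [([0.486, -0.261, 0.117], 0.5)]
top stand [([0.493, -0.25, 0.063], 0.88), ([0.549, 0.278, 0.025], 0.73)]
top box [([0.55, -0.034, 0.1], 0.78), ([0.548, 0.278, 0.029], 0.65)]
top drawer_front [([0.458, -0.036, 0.048], 0.58)]
top bowl [([0.547, 0.277, 0.024], 0.61)]
top soap [([0.752, -0.146, 0.094], 0.85)]
top mug [([0.782, 0.076, 0.037], 0.77)]
{'camera_matrix': [[490.27, 0.0, 284.84], [0.0, 490.27, 207.513], [0.0, 0.0, 1.0]], 'k1': -0.014, 'R': [[0.011, -1.0, -0.015], [-0.996, -0.01, -0.084], [0.084, 0.016, -0.996]], 't': [-0.012, 0.611, 1.014]}
side key [([0.553, -0.197, 0.089], 0.65), ([0.485, -0.268, 0.105], 0.62), ([0.427, -0.196, 0.091], 0.57), ([0.555, 0.294, 0.044], 0.56)]
side stand [([0.476, -0.286, 0.062], 0.79), ([0.536, -0.073, 0.097], 0.42)]
side box [([0.537, -0.077, 0.098], 0.82)]
side drawer_front [([0.464, -0.055, 0.044], 0.72)]
side bowl [([0.55, 0.292, 0.042], 0.71)]
side soap [([0.752, -0.169, 0.078], 0.85)]
side mug [([0.76, 0.051, 0.06], 0.85)]
{'camera_matrix': [[458.669, 0.0, 268.019], [0.0, 458.669, 210.997], [0.0, 0.0, 1.0]], 'k1': -0.075, 'R': [[0.855, -0.518, 0.01], [-0.306, -0.52, -0.797], [0.418, 0.679, -0.603]], 't': [-0.531, 0.273, 0.675]}
0.8
```

View pics/top0.png

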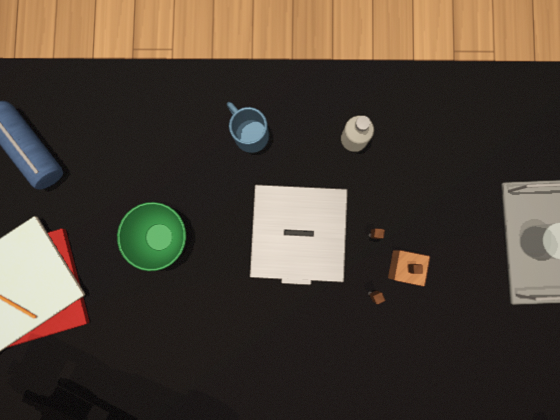

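View pics/side0.png

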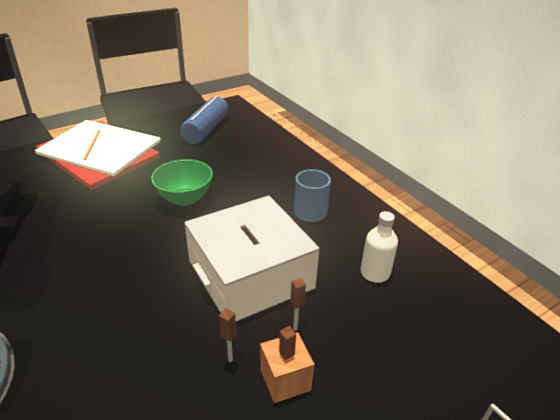

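Three look-alikes for the key, by their pixels in the top view: A at (377,233), B at (377,298), and C at (416,268) standing in the wooden stand. C has the most negative y (-0.265), so it is the farthest right, and it is also the one in the stand. The slot is at about (299,233) and the drawer faces down in the picture. Next I'll take wrist views, which will also confirm C in an enlarged crop.

```bash
cat > h.py <<'E'
from bench import manip
import cv2,numpy as np
def Rd(yaw):  # tool down, tool y axis at angle yaw in the world
    y=np.array([np.cos(yaw),np.sin(yaw),0]); z=np.array([0,0,-1.]); return np.c_[np.cross(y,z),y,z]
def rays(c,px):
    K=c["camera_matrix"]; px=np.asarray(px,float).reshape(-1,1,2)
    n=cv2.undistortPoints(px,np.array(K),np.array([c["k1"],0,0,0.])).reshape(-1,2)
    R=np.array(c["R"]); d=np.c_[n,np.ones(len(n))]@R; return -R.T@np.array(c["t"]),d
def atz(c,px,z):
    o,d=rays(c,px); return o+d*((z-o[2])/d[:,2])[:,None]
def tri(obs): # [(calib,px)]
    A=np.zeros((3,3));b=np.zeros(3)
    for c,p in obs:
        o,d=rays(c,p); d=d[0]/np.linalg.norm(d[0]); P=np.eye(3)-np.outer(d,d); A+=P;b+=P@o
    X=np.linalg.solve(A,b); return X
E
python3 - <<'E'
from h import *
import pickle
print(manip.current_tcp_rot().round(2).tolist())
p=manip.current_ee_pos(); p[2]=0.36; manip.move_l(p,max_speed=.3)
out=[]
for i,(q) in enumerate([(0.42,-0.13,0.36),(0.47,-0.2,0.36)]):
    js=[(manip.inverse_kinematics(q,Rd(y)),y) for y in (1.57,-1.57)]
    print([(np.round(j,2).tolist() if j is not None else None,y) for j,y in js])
    j,y=min([a for a in js if a[0] is not None],key=lambda a:abs(a[0][5])); manip.move_j(j)
    manip.dwell(.2); c=manip.get_calibration("wrist"); im,d=manip.grab_frame("wrist")
    print("cam at",(-np.array(c["R"]).T@c["t"]).round(3), manip.current_ee_pos().round(3))
    for n in ["key","stand","box"]:
        print(n,[(np.round(r["at"],3).tolist(),round(r["confidence"],2)) for r in manip.look_for("wrist",n)])
    out.append((c,im,d)); cv2.imwrite(f"pics/w{i}.png",im[:,:,::-1])
pickle.dump(out,open("w.pkl","wb")); print(manip.current_time(),manip.current_force())
E
```

```text
[[-0.93, 0.35, 0.0], [0.35, 0.93, 0.0], [-0.0, 0.0, -1.0]]
[([-0.41, 0.03, 1.73, -0.0, 1.38, -1.98], 1.57), ([-0.41, 0.03, 1.73, -0.0, 1.38, 1.16], -1.57)]
cam at [ 0.49  -0.13   0.501] [ 0.42 -0.13  0.36]
key [([0.432, -0.189, 0.116], 0.86), ([0.556, -0.187, 0.113], 0.73)]
stand [([0.498, -0.252, 0.062], 0.89), ([0.458, -0.03, 0.048], 0.41)]
box [([0.54, -0.04, 0.101], 0.61)]
[([-0.49, 0.17, 1.57, -0.0, 1.4, -2.06], 1.57), ([-0.49, 0.17, 1.57, -0.0, 1.4, 1.08], -1.57)]
cam at [ 0.54  -0.199  0.501] [ 0.47  -0.199  0.36 ]
key [([0.432, -0.19, 0.117], 0.75), ([0.557, -0.192, 0.114], 0.67)]
stand [([0.499, -0.256, 0.065], 0.72)]
box [([0.562, -0.046, 0.101], 0.74)]
5.0333 [ 0.56145698 -0.22306101  0.28692638]
```

```bash
python3 -c "
import cv2,numpy as np
a=cv2.imread('pics/w0.png');b=cv2.imread('pics/w1.png')
cv2.imwrite('pics/w0v.png',cv2.resize(a,None,fx=1.4,fy=1.4)); cv2.imwrite('pics/w1v.png',cv2.resize(b,None,fx=1.4,fy=1.4))"
```

```text
(no output)
```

View pics/w0v.png

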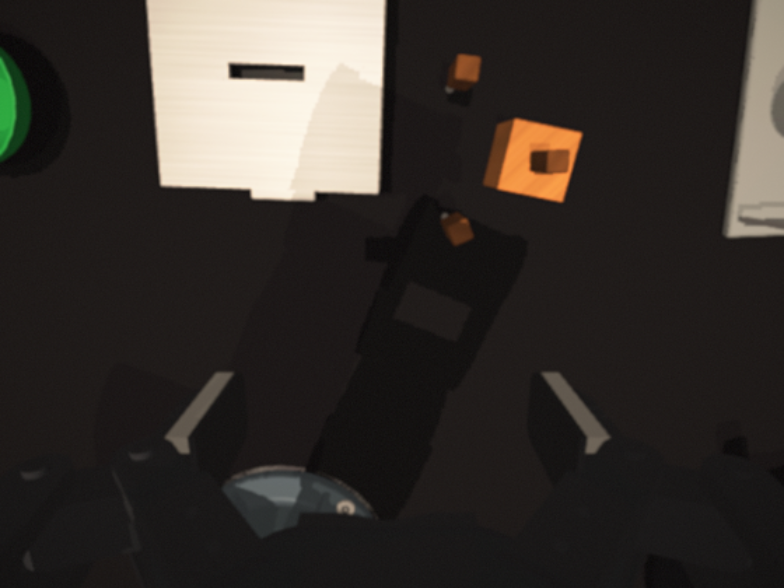

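View pics/w1v.png

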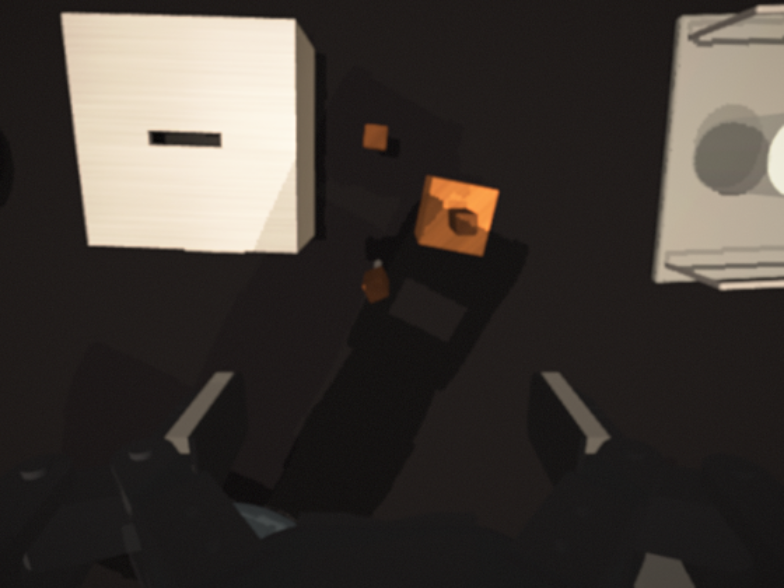

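w0 (1.4x scale) shows the stand with the key at (556,159), look-alikes at (465,68) and (458,229), and the slot at (267,72). w1 shows the stand at (458,217) and the slot at (185,139). I'll view one enlarged crop of both for confirmation and corner picking.

```bash
python3 -c "
import cv2,numpy as np
a=cv2.imread('pics/w0.png')[80:150,340:420];b=cv2.imread('pics/w1.png')[120:190,290:370]
f=lambda x:np.clip(cv2.resize(x,None,fx=5,fy=5,interpolation=cv2.INTER_CUBIC).astype(float)*1.5,0,255)
cv2.imwrite('pics/crop.png',np.hstack([f(a),f(b)]))"
python3 - <<'E'
from h import *
import pickle
W=pickle.load(open("w.pkl","rb"))
# slot: dark blob within the bright box top, precise centre & angle
for (c,im,d),(u,v) in zip(W,[(190,51),(132,99)]):
    g=im.mean(2)[v-14:v+15,u-36:u+37]; m=(g<90).astype(np.uint8)
    n,l,s,ce=cv2.connectedComponentsWithStats(m); k=1+np.argmax(s[1:,4])
    pts=np.argwhere(l==k)[:,::-1]+[u-36,v-14]
    P=atz(c,pts,0.1)[:,:2]; r=cv2.minAreaRect(P.astype(np.float32)*1000); print("slot",s[k],P.mean(0),r)
    # box top by depth
    o,dd=rays(c,np.argwhere(np.ones(d.shape))[:,::-1]); X=o+dd*d.reshape(-1,1)
    m=(abs(X[:,2]-.1)<.006)&(X[:,1]>-.17)&(X[:,1]<.1)&(X[:,0]>.43); print("top z",np.median(X[m,2]),cv2.minAreaRect((X[m,:2]*1000).astype(np.float32)))
    m=(abs(X[:,2]-.068)<.006)&(np.hypot(X[:,0]-.49,X[:,1]+.26)<.06); r=cv2.minAreaRect((X[m,:2]*1000).astype(np.float32)); print("stand z",np.median(X[m,2]),r)
    m=(abs(X[:,2]-.118)<.006)&(np.hypot(X[:,0]-.49,X[:,1]+.26)<.04); r=cv2.minAreaRect((X[m,:2]*1000).astype(np.float32)); print("key z",np.median(X[m,2]),r,m.sum())
    for q in [(.432,-.19),(.557,-.192)]:
        m=(X[:,2]>.1)&(np.hypot(X[:,0]-q[0],X[:,1]-q[1])<.03); print(" decoy",X[m].mean(0),np.percentile(X[m,2],95))
E
```

```text
slot [ 10   9  53  11 495] [ 0.55703381 -0.03480262] ((557.000732421875, -35.459835052490234), (56.97224426269531, 9.542996406555176), 88.31678009033203)
top z 0.09845001787937196 ((538.76513671875, -33.848472595214844), (181.43023681640625, 143.99346923828125), 87.80086517333984)
stand z 0.06639790024491427 ((490.226806640625, -263.2923889160156), (61.476318359375, 60.70909881591797), 79.30661010742188)
key z 0.11609814288508541 ((490.303955078125, -263.1336364746094), (18.123966217041016, 18.882596969604492), 0.4087147116661072) 290
 decoy [ 0.42775333 -0.18235486  0.41623332] 0.4426441242173646
 decoy [ 0.55658934 -0.18861924  0.1120789 ] 0.11433845259760526
slot [ 11   9  50  10 429] [ 0.55728129 -0.03528949] ((557.2152099609375, -35.54973602294922), (56.11097717285156, 9.357430458068848), 87.2884521484375)
top z 0.09844861156485168 ((557.4022216796875, -34.27031707763672), (182.55194091796875, 181.1405792236328), 87.64681243896484)
stand z 0.06652724133270513 ((489.5663757324219, -263.6423645019531), (60.47551727294922, 60.355831146240234), 79.06826782226562)
key z 0.11629804713159869 ((489.69775390625, -263.50048828125), (18.18768882751465, 18.22307586669922), 0.026682209223508835) 262
 decoy [ 0.43484091 -0.1894251   0.1119034 ] 0.114420188509927
 decoy [ 0.54405964 -0.19709051  0.41149045] 0.5014220828087322[ WARN:0@0.088] global loadsave.cpp:1063 imwrite_ Unsupported depth image for selected encoder is fallbacked to CV_8U.
```

View pics/crop.png

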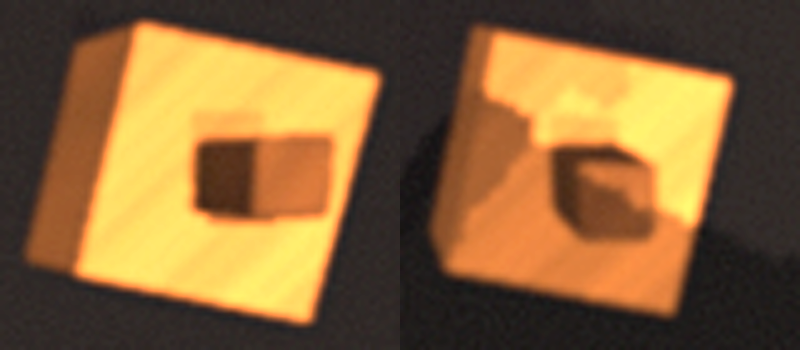

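The crop confirms C: a square wooden handle standing in the stand's block. Both views agree: key (0.490,-0.2633) with its top at about 0.116–0.118, square to world; stand (0.490,-0.2635), top at about 0.0665; slot (0.557,-0.035), running along 87.7°. I'll grasp it now.

Run:
```python
from h import *
K=np.array([.490,-.2633])
def go(p,yaws):
    js=[(manip.inverse_kinematics(p,Rd(y)),y) for y in yaws]
    j,y=min([a for a in js if a[0] is not None],key=lambda a:abs(a[0][5])); manip.move_j(j); return y
y=go([*K,.2],[0,np.pi]); print("yaw",y,manip.current_qpos().round(2))
manip.set_gripper(.55,60)
manip.move_l([*K,.081],max_speed=.12); print(manip.current_force().round(2))
manip.set_gripper(0,60); print("grip",manip.current_grip_width(),manip.current_grip_force(),manip.current_force().round(2),manip.current_ee_pos().round(4))
t=manip.current_time(); manip.move_l([*K,.22],max_speed=.15)
print("grip",manip.current_grip_width(),manip.current_force().round(2),manip.current_time()-t)
dy=np.radians(-2.3); manip.move_l([.5572,-.0347,.22],Rd(y+dy),max_speed=.2)
manip.dwell(.2); import pickle
c=manip.get_calibration("wrist"); im,d=manip.grab_frame("wrist"); pickle.dump((c,im,d),open("w2.pkl","wb"))
cv2.imwrite("pics/w2.png",cv2.resize(im,None,fx=1.4,fy=1.4)[:,:,::-1])
im,d=manip.grab_frame("side"); pickle.dump((manip.get_calibration("side"),im,d),open("s2.pkl","wb"))
for q in (.018,): print(np.array(c["R"]).round(2).tolist(),(-np.array(c["R"]).T@c["t"]).round(3))
print(manip.current_time(),manip.current_force().round(2),manip.current_ee_pos().round(4))
```

```text
yaw 0 [-0.58  0.4   1.67  0.    1.08 -0.58]
[-0.33  0.36 -0.46]
grip 0.20622326346653694 58.62643539905548 [-0.71  1.1   5.72] [ 0.4903 -0.2634  0.0816]
grip 0.19926913676196403 [ 0.77 -0.31 -0.9 ] 1.075000000000001
[[1.0, -0.04, 0.0], [-0.04, -0.96, 0.28], [-0.01, -0.27, -0.96]] [0.561 0.034 0.361]
11.1917 [ 0.05 -0.71 -0.62] [ 0.5571 -0.0351  0.22  ]
```

View pics/w2.png

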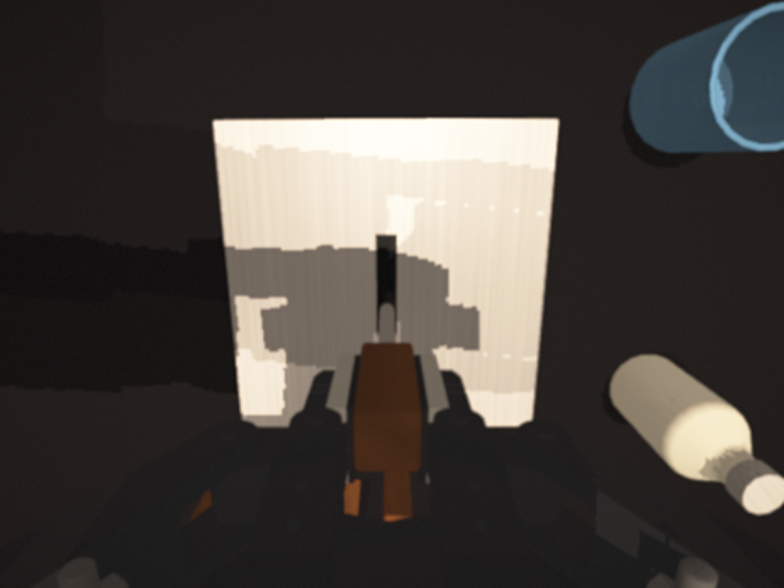

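The picture (1.4x scale) shows the key held straight, its tip at (387,304) in line with the slot (columns 376–397, rows 236–305 visible). I'll check the numbers.

Run:
```python
from h import *
import pickle
c,im,d=pickle.load(open("w2.pkl","rb"))
print("tip",atz(c,[(387/1.4,306/1.4)],.145)[0].round(4))
e=atz(c,[(x/1.4,y/1.4) for x,y in [(376.5,236),(397,236),(376.5,280),(396.5,280)]],.1); print("slot",e.round(4).tolist())
u=lambda z:cv2.projectPoints(np.array([[.5571,-.0351,z]]),cv2.Rodrigues(np.array(c["R"]))[0],np.array(c["t"]),np.array(c["camera_matrix"]),np.array([c["k1"],0,0,0]))[0].ravel()*1.4
print("proj tip",u(.142))
s,im,d=pickle.load(open("s2.pkl","rb"))
p=cv2.projectPoints(np.array([[.5571,-.0351,.142]]),cv2.Rodrigues(np.array(s["R"]))[0],np.array(s["t"]),np.array(s["camera_matrix"]),np.array([s["k1"],0,0,0]))[0].ravel(); print(p)
x,y=p.astype(int); cv2.imwrite("pics/s2.png",cv2.resize(im[y-60:y+50,x-70:x+70],None,fx=5,fy=5,interpolation=cv2.INTER_CUBIC)[:,:,::-1])
```

```text
tip [ 0.5578 -0.0325  0.145 ]
slot [[0.5532, -0.0059, 0.1], [0.5644, -0.0064, 0.1], [0.552, -0.0309, 0.1], [0.5632, -0.0313, 0.1]]
proj tip [385.76031839 309.33125642]
[248.11772749 215.61334882]
```

View pics/s2.png

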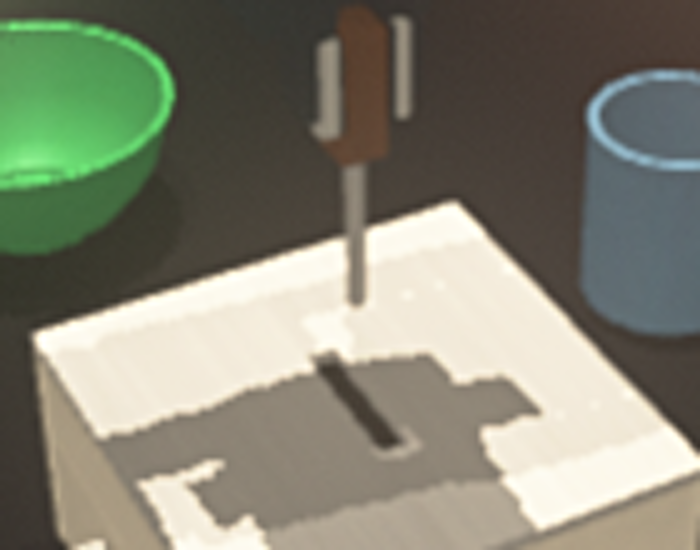

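The side crop shows the rod tip at (357,303), against (350,300) predicted, so it is in hand within about 1.5 mm. In x it is centred on the slot within about 0.3 mm. I'll insert it at the slot's -20 mm end with force checks and make the first probe.

```bash
cat >> h.py <<'E'
C=np.array([.5572,-.0352]); S=np.array([.040,.9992]); OFF=.0785; X=np.array([.9992,-.040])
Tb=None
def F(): return np.mean([manip.current_force() for _ in range(3)],0)
def to(s,ztip,v=.05,dx=0): manip.move_l([*(C+S*s+X*dx),ztip+OFF],max_speed=v)
E
python3 - <<'E'
from h import *
s=-20
to(s,.106,.15); manip.dwell(.1); b=F(); print("base",b.round(2),manip.current_time())
ok=True
for z in (.102,.099,.096,.092,.087,.082,.079):
    to(s,z); f=F()-b; print(z,f.round(2),round(manip.current_time(),2))
    if np.linalg.norm(f)>5: print("STOP"); ok=False; break
if ok:
  z=.079
  while z>.068:
    z-=.0005; to(s,z,.02); f=F()-b; print(round(z,4),f.round(1),(manip.current_ee_pos()[2]-OFF).round(4),round(manip.current_time(),2))
    if f[2]>8: break
  to(s,.080)
np.save("b.npy",b); print(manip.current_time())
E
```

```text
Traceback (most recent call last):
  File "h.py", line 19, in to
    def to(s,ztip,v=.05,dx=0): manip.move_l([*(C+S*s+X*dx),ztip+OFF],max_speed=v)
                               ~~~~~~~~~~~~^^^^^^^^^^^^^^^^^^^^^^^^^^^^^^^^^^^^^^
bench.Unreachable: the arm cannot follow that straight line within its joint ranges
```

Run:
```python
from h import *
print(manip.current_qpos().round(3),manip.current_tcp_rot().round(4).tolist())
R=Rd(np.radians(-2.3))
for s in(-20,0): 
  for z in (.22,.2,.185): print(s,z,manip.inverse_kinematics([*(C+S*s),z],R),manip.inverse_kinematics([*(C+S*s/1000),z],R))
```

```text
[-0.146  0.377  1.643 -0.     1.122 -0.106] [[0.0407, 0.9992, 0.0], [0.9992, -0.0407, -0.0], [-0.0, 0.0, -1.0]]
-20 0.22 None [-1.82118247e-01  3.79085258e-01  1.64019075e+00 -4.44089210e-16
  1.12231664e+00 -1.41975674e-01]
-20 0.2 None [-1.82118247e-01  4.01303934e-01  1.66067565e+00 -4.44089210e-16
  1.07961307e+00 -1.41975674e-01]
-20 0.185 None [-1.82118247e-01  4.18997370e-01  1.67484044e+00 -4.44089210e-16
  1.04775484e+00 -1.41975674e-01]
0 0.22 [-1.46472715e-01  3.77620296e-01  1.64235559e+00 -4.44089210e-16
  1.12161677e+00 -1.06330142e-01] [-1.46472715e-01  3.77620296e-01  1.64235559e+00 -4.44089210e-16
  1.12161677e+00 -1.06330142e-01]
0 0.2 [-1.46472715e-01  3.99872818e-01  1.66284827e+00 -4.44089210e-16
  1.07887156e+00 -1.06330142e-01] [-1.46472715e-01  3.99872818e-01  1.66284827e+00 -4.44089210e-16
  1.07887156e+00 -1.06330142e-01]
0 0.185 [-1.46472715e-01  4.17593304e-01  1.67701902e+00 -4.44089210e-16
  1.04698033e+00 -1.06330142e-01] [-1.46472715e-01  4.17593304e-01  1.67701902e+00 -4.44089210e-16
  1.04698033e+00 -1.06330142e-01]
```

My mistake: I passed s in mm where metres were needed. Nothing moved, so I'll fix it and go on.

```bash
sed -i 's/S\*s+X/S*s\/1000+X/' h.py
python3 - <<'E'
from h import *
s=-20
to(s,.106,.15); manip.dwell(.1); b=F(); print("base",b.round(2),manip.current_time())
ok=True
for z in (.102,.099,.096,.092,.087,.082,.079):
    to(s,z); f=F()-b; print(z,f.round(2),round(manip.current_time(),2))
    if np.linalg.norm(f)>5: print("STOP"); ok=False; break
if ok:
  z=.079
  while z>.068:
    z-=.0005; to(s,z,.02); f=F()-b; print(round(z,4),f.round(1),(manip.current_ee_pos()[2]-OFF).round(4),round(manip.current_time(),2))
    if f[2]>8: break
  to(s,.080)
np.save("b.npy",b); print(manip.current_time())
E
```

```text
base [ 0.02 -0.49 -0.9 ] 11.7167
0.102 [ 0.61  1.   -0.04] 11.97
0.099 [ 0.37 -0.06  0.07] 12.22
0.096 [-0.42  0.18  0.47] 12.47
0.092 [-0.09  0.19 -0.23] 12.72
0.087 [ 0.18  0.41 -0.12] 12.97
0.082 [-0.39  1.05  0.05] 13.22
0.079 [ 0.23  0.99 -0.23] 13.47
0.0785 [0.1 0.5 1.1] 0.0785 13.72
0.078 [ 0.4 -0.5  0.3] 0.078 13.97
0.0775 [0.4 0.4 0.3] 0.0775 14.22
0.077 [0.1 0.4 0.8] 0.077 14.47
0.0765 [-0.4  0.8 -0.1] 0.0765 14.72
0.076 [-0.2  0.4  0.6] 0.076 14.97
0.0755 [-1.6  0.4  3.3] 0.0757 15.22
0.075 [-0.8  0.3  6.1] 0.0755 15.47
0.0745 [-2.1  1.1 10.2] 0.0753 15.72
15.975
```

The rod is in the slot and the plate is hard at 0.0757 (about 8 N per mm commanded). I'll probe along the slot.

Run:
```python
from h import *
b=np.load("b.npy"); dr=lambda: None
for s in (-14,-8,-2,4,10,16,21):
    to(s,.0785,.05)
    to(s,.0765,.05); z=.0755; g=F()
    while z>.0655:
        to(s,z,.02); f=F()-b; a=manip.current_ee_pos()[2]-OFF
        print(s,round(z,4),f.round(1),round(a,4),round(manip.current_time(),2))
        if f[2]>9.5: break
        z-=.0005 if z>.074 else .001
    deep=a<.0715
    if deep: print("TAB near",s); break
    to(s,.0785,.05)
```

```text
-14 0.0755 [0.3 0.9 2.1] 0.0757 16.75
-14 0.075 [-1.5  0.6  6.1] 0.0755 17.0
-14 0.0745 [-2.6 -0.2  9.8] 0.0753 17.25
-8 0.0755 [-0.   0.2  3. ] 0.0757 18.27
-8 0.075 [-1.5  0.6  6. ] 0.0753 18.52
-8 0.0745 [-0.8  0.5  7.9] 0.0749 18.77
-8 0.074 [-1.9  1.1  8.1] 0.0745 19.02
-8 0.073 [-1.4  2.7  9.3] 0.0737 19.27
-8 0.072 [0.9 4.8 6.8] 0.0726 19.52
-8 0.071 [0.4 5.1 7.5] 0.0716 19.77
-8 0.07 [1.3 5.7 7.6] 0.0707 20.02
-8 0.069 [0.7 5.2 8.4] 0.0697 20.27
-8 0.068 [-0.1  5.6  8.7] 0.0688 20.52
-8 0.067 [2.  6.1 7.5] 0.0676 20.77
-8 0.066 [0.4 5.5 7.7] 0.0665 21.02
TAB near -8
```

The catch gave about 9 mm, against the end of its opening. I'll check the drawer.

Run:
```python
from h import *
b=np.load("b.npy")
manip.dwell(.5)
im,d=manip.grab_frame("side"); cv2.imwrite("pics/s3.png",im[:,:,::-1])
print([(r["at"],r["confidence"]) for r in manip.look_for("side","drawer_front")],(F()-b).round(1),manip.current_grip_width(),manip.current_time())
```

```text
[([0.4486, -0.0424, 0.0186], 0.57)] [0.1 5.7 7.2] 0.20076079245256537 21.6167
```

View pics/s3.png

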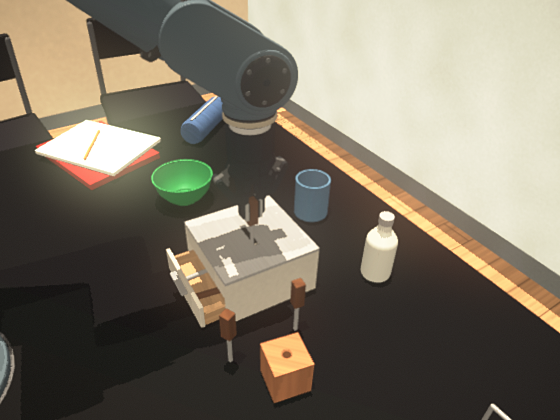

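The picture shows the drawer out at (195,285), and the empty stand hole at (286,353). I'll withdraw the rod, carry the key over the stand and check the tip against the hole.

Run:
```python
from h import *
import pickle
b=np.load("b.npy")
to(-7.5,.078,.05); print((F()-b).round(1)); to(-8,.145,.12)
manip.move_l([.490,-.2635,.22],Rd(0),max_speed=.2); manip.dwell(.2)
o={}
for n in("wrist","side"):
    c=manip.get_calibration(n); im,d=manip.grab_frame(n); o[n]=(c,im,d)
    p=lambda q:cv2.projectPoints(np.array([q]),cv2.Rodrigues(np.array(c["R"]))[0],np.array(c["t"]),np.array(c["camera_matrix"]),np.array([c["k1"],0,0,0]))[0].ravel()
    t=p([*manip.current_ee_pos()[:2],.22-OFF]); h=p([.49,-.2635,.068]); u,v=((t+h)/2).astype(int); u0,v0=max(u-40,0),max(v-55,0)
    cr=cv2.resize(im[v0:v0+110,u0:u0+80],None,fx=5,fy=5,interpolation=cv2.INTER_CUBIC); o[n+"c"]=cr
    print(n,"origin",u0,v0,cr.shape,"tip px",t,((t-[u0,v0])*5).round(),"hole",h,((h-[u0,v0])*5).round())
H=min(o["wristc"].shape[0],o["sidec"].shape[0]); cv2.imwrite("pics/ret.png",np.hstack([o["wristc"][:H],o["sidec"][:H]])[:,:,::-1])
pickle.dump(o,open("ret.pkl","wb")); print(manip.current_time(),manip.current_grip_width(),F().round(2))
```

```text
[ 0.4  1.5 -0.1]
wrist origin 235 153 (550, 400, 3) tip px [275.48682673 221.18185508] [202. 341.] hole [275.43672927 196.45882129] [202. 217.]
side origin 246 281 (550, 400, 3) tip px [287.43218364 320.38467497] [207. 197.] hole [285.6235205  353.40777304] [198. 362.]
24.3167 0.20037031669507227 [-0.04  0.31  0.06]
```

View pics/ret.png

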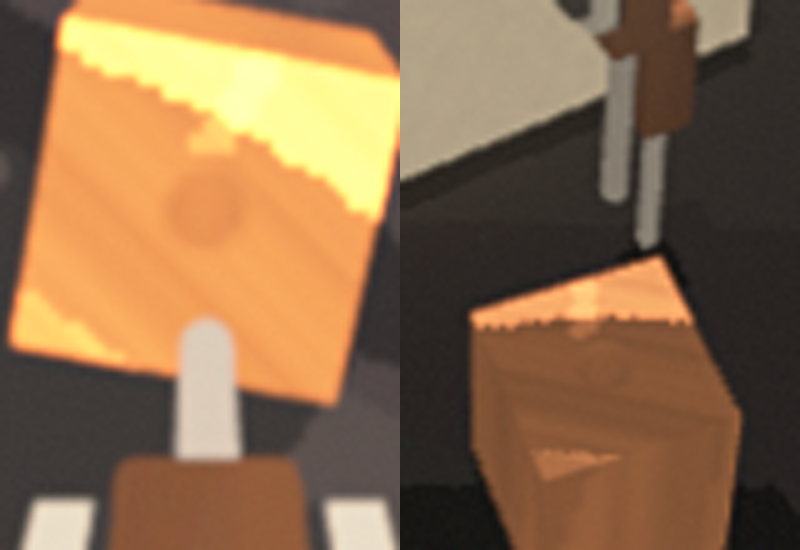

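Left panel: the tip at (208,320) and the hole at (205,208), against predictions of (202,341 before the tip's radius) and (202,217). Both fit within about 1 mm, and the hole is about 1 mm further towards +y. In the right panel our rod is the left one, its tip at (615,200) as predicted; the other is a look-alike behind. I'll insert it with force checks.

Run:
```python
from h import *
K=[.490,-.2629]; b=F(); ok=True
mv=lambda z,v:manip.move_l([*K,z+OFF],max_speed=v)
mv(.075,.1); manip.dwell(.1); b=F()
for z in (.070,.067,.064,.060,.05,.04,.03,.02,.01,.006,.0045,.004,.0035,.003,.0025,.002,.0015):
    mv(z,.06); f=F()-b; print(z,f.round(1),round(manip.current_time(),2))
    if z>.0055 and np.linalg.norm(f)>6: print("STOP"); ok=False; break
    if z<=.0045 and f[2]>3: break
if ok:
    manip.set_gripper(.5,20); manip.dwell(.2); print("rel",manip.current_grip_width(),F().round(1))
    manip.move_l([*K,.2],max_speed=.12)
    j=manip.inverse_kinematics([.40,-.2629,.36],Rd(0)); manip.move_j(j); manip.dwell(.3)
    for n in("side","top"):
        im,d=manip.grab_frame(n); cv2.imwrite(f"pics/end_{n}.png",im[:,:,::-1])
        for k in ("key","drawer_front","bowl","soap","mug"): print(n,k,[(np.round(r["at"],3).tolist(),round(r["confidence"],2)) for r in manip.look_for(n,k)])
print(manip.current_time())
```

```text
0.07 [-0.4  1.9 -0.6] 25.48
0.067 [ 0.1  1.2 -0.3] 25.73
0.064 [ 0.5  1.2 -0.4] 25.98
0.06 [-0.3  0.5 -1.2] 26.23
0.05 [0.1 1.6 0.3] 26.55
0.04 [0.3 0.8 0.3] 26.87
0.03 [ 1.4 -0.1 -0.4] 27.18
0.02 [0.6 0.8 0.5] 27.5
0.01 [-0.4  0.6  0.2] 27.82
0.006 [0.4 1.4 0.2] 28.07
0.0045 [-0.5  0.9  0.9] 28.32
0.004 [-0.2 -0.1 -0.7] 28.57
0.0035 [-0.3  1.2 -0.5] 28.82
0.003 [0.3 0.3 2.6] 29.07
0.0025 [-2.   2.6  8.5] 29.32
rel 0.4983033155210456 [ 0.6 -0.7 -0.7]
side key [([0.488, -0.269, 0.105], 0.8), ([0.549, -0.197, 0.085], 0.79), ([0.427, -0.194, 0.092], 0.64), ([0.444, -0.042, 0.02], 0.56), ([0.52, -0.068, 0.099], 0.21)]
side drawer_front [([0.448, -0.041, 0.021], 0.85)]
side bowl [([0.54, 0.245, 0.05], 0.93), ([0.518, -0.07, 0.101], 0.46)]
side soap [([0.753, -0.168, 0.08], 0.75)]
side mug [([0.758, 0.053, 0.059], 0.85)]
top key [([0.556, -0.186, 0.115], 0.49), ([0.486, -0.262, 0.118], 0.44)]
top drawer_front [([0.431, -0.033, 0.012], 0.89)]
top bowl [([0.55, 0.276, 0.025], 0.66)]
top soap [([0.754, -0.147, 0.094], 0.82)]
top mug [([0.784, 0.073, 0.035], 0.56)]
32.6833
```

View pics/end_side.png

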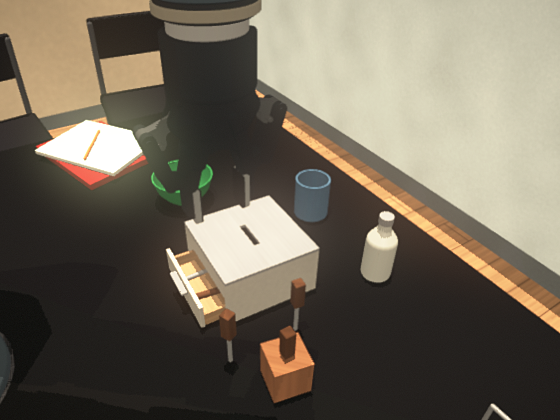

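The key stands seated in the stand at (287,345), the drawer is out at (195,285), the bowl, soap and mug have not moved, and the gripper is clear.

```bash
python3 -c "
from bench import manip
print(manip.sign_off())"
```

```text
the job is handed in; nothing more can be done
None
```

The job is handed in at about 33 s: the catch was felt and pressed at up to about 10 N, the drawer sprang open, the key is back in its stand, and the bowl, soap bottle and mug have not moved.

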